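Set up the fill-level light box: hang the gauge, hold the sprung shutter half open

TASK

Set up the bottle inspection light box: with its shutter still shut, take the longer of the two gauges out of the wooden rack, hang it by its hole on the peg above the window and let go of it. Then slide the sprung shutter by its upright grip bar to half open, never past three quarters, and finish while still holding it steady there (it springs shut if let go). Leave the shorter gauge, the bottle and the two rolls where they are.

Things in the scene. Friction and masses are not known exactly. Their poses are not given: they have to be found in the camera images.
- light_box: grey sheet-metal box, 100 x 210 x 150 mm (x, y, z), fixed; origin under its centre, z up; its front face (x = -50 mm) looks along its -x, to the robot. In the front: a 60 mm square window centred at y = -65, z = 75 mm, behind the shutter; the peg above it; low at left a spring barrel. Three black lines on the lid's front edge mark the grip bar's middle at shut, half (longest line) and full opening
- peg (a point): point halfway along the peg, on its axis; axes as the light box's. The peg is a level steel rod, 7 mm diameter, with an 11 mm ball at its free end; it sticks out of the front face along the box's -x: face 27 mm behind this point, end of the ball 31 mm in front of it; 140 mm above the table, 10 mm below the box's top, over the window's middle
- shutter (a joint): opening of the sprung shutter, 0 shut to 0.060 m fully open; 0.030 is half. It slides along the box's +y (to the left seen from the robot). A spring pulls it shut with about 2 N at 0, 6 N at half and 10 N at full opening
- shutter_grip (a point): middle of the top end of the shutter's grip bar, moves with the shutter; axes as the light box's. The bar is upright, aluminium, 12 mm (x) by 14 mm (y); its top is 225 mm above the table and 75 mm above the box's top, its middle 19 mm in front of the box's front face and, when shut, 85 mm left (+y) of the peg
- rack: wooden gauge rack, 45 x 190 x 45 mm (x, y, z), fixed, standing on a plywood board laid over a divided carton (board top about 114 mm above the table); origin under its centre; two slots, 35 mm deep, 8.5 mm (x) by 55 mm (y), side by side along its y at -50 and +50 mm, each holding a gauge upright
- long_gauge: the longer gauge: upright flat aluminium plate 6 mm thick (x), 50 mm wide (y), 145 mm long overall (z) with its black grip head at the top (13 x 46 x 36 mm, x, y, z); origin at the middle of its lower end, 10 mm above the rack's underside in the slot; about 0.1 kg. It may hang either way round
- long_gauge_hole (a point): centre of the longer gauge's round through hole (21 mm diameter, axis along the gauge's x), 90 mm above its lower end, 55 mm below the top of its head. Hanging on the peg it rests about 7 mm below the peg's axis
- short_gauge: the shorter gauge, alike but 110 mm long overall, standing in the other slot with its top 120 mm above the rack's underside; origin at the middle of its lower end. Not to be used
- oil_bottle: clear sample bottle with a black cap, diameter 50 mm, 102 mm tall, origin under its centre; bystander
- label_roll: upright roll of green and white labels, diameter 61 mm, 74 mm tall, origin under its centre; bystander
- tape_roll: roll of masking tape lying flat, diameter 97 mm, 25 mm tall, origin under its centre; bystander

How it is judged (in metres and radians):
On the way, in this order (a step that is already met when the one before it is completed fails the run):
1. the longer gauge hangs by its hole on the peg, let go of, with the shutter still shut (x of long_gauge_hole in the frame of peg between -0.024 and 0.024 m and y of long_gauge_hole in the frame of peg between -0.006 and 0.006 m and z of long_gauge_hole in the frame of peg between -0.011 and -0.003 m and angle between long_gauge's own z axis and vertical below 0.3 rad and contact force between long_gauge and light_box above 0.3 N and contact force between each of the fingers, the arm and long_gauge below 0.05 N and value of joint shutter below 0.008 m), for 0.2 s.
2. the fingers hold the shutter half open (value of joint shutter between 0.024 and 0.036 m and velocity of joint shutter between -0.01 and 0.01 m/s and contact force between the fingers and light_box above 2 N), for 0.3 s.
At the end, for the whole second after the job is handed in: The longer gauge hangs on the peg by its hole (hole centre 3 to 11 mm below the peg's axis, within 6 mm sideways and 24 mm along the peg of its middle, gauge upright within 0.3 rad), touched by no finger or arm; the fingers hold the shutter still at half travel, 0.030 m +- 0.006 m (all of step 2 and x of long_gauge_hole in the frame of peg between -0.024 and 0.024 m and y of long_gauge_hole in the frame of peg between -0.006 and 0.006 m and z of long_gauge_hole in the frame of peg between -0.011 and -0.003 m and angle between long_gauge's own z axis and vertical below 0.3 rad and contact force between long_gauge and light_box above 0.3 N and contact force between each of the fingers, the arm and long_gauge below 0.05 N); the arm keeps its last pose, push and grip.
It fails at once if the shutter is opened past three quarters (value of joint shutter above 0.045 m).
It fails at once if the shorter gauge or a bystander is moved by more than 30 mm (distance of any of short_gauge, oil_bottle, label_roll, tape_roll from where it was at the start of the episode above 0.03 m).
It also fails if it takes over 51 s, if anything falls off the work surface, if the arm or the gripper's body presses on something with over 40 N, if the wrist force passes 120 N, or if a joint passes its speed limit or range.

ROBOT

A 6-joint arm with a two-finger parallel gripper is mounted at the origin on a cart in front of the work surface, level with it; the furniture and walls round the work are solid. World frame = base frame: x ahead of the robot, y to its left, z up, the work surface at z = 0. Lengths are in mm, angles in rad, forces in N, time in s.
With the tool pointing down it reaches from about 275 to 775 mm from the base axis. Payload 14.6 kg.
Tool frame: the origin (TCP) lies midway between the tips of the shut fingers; the grasp point (between the pads) lies 19 mm behind it; z points along the fingers, x is the direction in which the jaws open and shut, and the axes are right-handed (so a half turn about z gives the same grasp; the last joint's range is limited). The gripper opens to 85 mm and grips with 20 to 120 N. Pads are 22 mm wide; open, the fingers measure 114 mm over their backs; the gripper's body (76 mm by 85 mm) begins 54 mm behind the grasp point. The pads swing forward as they close: fully open they stand 13 mm farther back than shut.
Start: joints at [1.15, 0.263, -0.048, 1.259, 0, 1.415], TCP at [137.912, 506.565, 231.278] pointing down, gripper open.
Joint ranges: [-2.65, 2.65], [-0.89, 1.7], [-1.18, 1.37], [-2.13, 2.11], [-1.35, 1.29], [-3.14, 3.14]. Speed limits (rad/s): [1.89, 1.89, 2.57, 2.79, 3.14, 3.14].

INTERFACE

Orientations are given as a rotation vector (axis times angle).
In Python, from station import manip, cams gives the robot as it stands. The module is installed in compiled form; this text tells all that it offers.
- The arm moves only by the tool arm_command, never from a script. Its argument "steps" is a list that holds one entry, the list of rows, each a list of 7 numbers: the shift along the tool's x, y, z in cm, then the turn, a rotation vector about the tool's x, y, z in degrees, then the opening in per cent of the stroke, from 0 (shut) to 100 (fully open). In form: [[[x, y, z, rx, ry, rz, hand], ...]]. A call has 1 to 5 rows; each row shifts and turns the commanded pose from where the row before left it, along the tool's axes as they then stand; what a row does not reach is not made up. A row lasts 1/8 s, in which the tool goes at most 62.5 mm and 10.7 degrees, less where a joint would pass 70% of its speed; a pose out of reach is approached as far as the arm can. A call is refused whole if a number of a shift passes 6.25 or a number of a turn 10.7, either way. A call with a gripper value outside its range is refused whole. The fingers move at their own pace and stop on an object; the grip force is fixed at half the most. Time passes only in rows, so rows that do not move let the fingers close. It gives the time, the measured TCP pose, the force and the opening at its end, in the units of the state.
- manip.read_state(): the state, without advancing time (a new reading comes with each control period).
- cams.snapshot(name): name is "scene" or "top"; returns the picture (400x640x3 uint8, red, green, blue); there is no depth.
- cams.calibration(name): a dict with "vfov" (degrees; the focal length in pixels is half the picture's height over the tangent of half this angle, whatever the lens; pixels are square), "cx", "cy" (the principal point, pixels), "cam_to_world" (4x4, takes a point from camera to world coordinates). Camera axes: x right, y up, looking along -z (the intrinsics and any distortion apply to the point x, -y, -z); pixel columns grow to the right and rows downward; lengths in mm; the calibration is good to about 2 mm. A picture is of the moment at which its call begins. calibration takes no time and is no camera call.
- manip.hand_in(): hands the job in, once; it reports no verdict.
The state is a dict: "time": time; "q": joint angles; "qd": joint speeds; "effort": joint torques, N m; "eef_pos": TCP position; "ee_rot": TCP orientation; "force": force on the tool from outside, world axes, zero at the start; "torque": the same for the moment, N m; "opening": finger opening in mm.
Only numpy, scipy, OpenCV 4.12 (cv2) and the standard library are available. Lean on these libraries where they do the work, as an engineer would, in place of code of your own. Each camera call takes 0.05 s, during which the arm holds its last target. There are 200 camera calls.

## Working session

There is one attempt and no reset: what is moved stays moved. The work goes in short steps, Python scripts to look and compute and a tool call to move; the robot and the scene stay as the last step left them, time stands still between calls to the robot, and variables do not carry over. Pictures are saved under pics/ and viewed, about 8 in all and at most 12, crops included, and the job is handed in when it is done.

Besides the shell and the picture viewer there is one more tool, called after "Request:" as name(argument=value, ...) on one line, values as JSON. arm_command: Moves the arm, as the interface text tells. Its arguments: {"type":"object","properties":{"steps":{"type":"array","items":{"type":"array","items":{"type":"array","items":{"type":"number"}}}}},"required":["steps"]}

```bash
mkdir -p pics; python3 - <<'E'
from station import manip, cams
import cv2, numpy as np
for n in("scene","top"):
    im=cams.snapshot(n); cv2.imwrite(f"pics/{n}0.png",im[:,:,::-1]); c=cams.calibration(n)
    print(n,{k:(np.round(v,4).tolist() if k=="cam_to_world" else v) for k,v in c.items()})
print(manip.read_state())
E
```

```text
scene {'vfov': 53.31090355123838, 'cx': 320.8337215417081, 'cy': 201.12726942761907, 'cam_to_world': [[0.8808, 0.2131, -0.4229, 27.5664], [-0.4735, 0.3925, -0.7885, -691.8415], [-0.0021, 0.8947, 0.4466, 631.5673], [0.0, 0.0, 0.0, 1.0]]}
top {'vfov': 54.839695645775656, 'cx': 319.92815162253004, 'cy': 196.33736567464265, 'cam_to_world': [[-0.343, 0.9179, -0.1995, 251.8061], [-0.9393, -0.336, 0.0687, 173.8793], [-0.004, 0.211, 0.9775, 1171.2224], [0.0, 0.0, 0.0, 1.0]]}
{'time': 0.1, 'q': array([ 1.14969526e+00,  2.63509267e-01, -4.88478591e-02,  1.25939065e+00,
        2.65291695e-05,  1.41550551e+00]), 'qd': array([ 0.00090558, -0.0007784 ,  0.0013636 ,  0.00122418,  0.00090052,
        0.00103609]), 'effort': array([ 4.64381577e-03, -6.38581681e+01,  3.85064185e+01,  1.00168423e-02,
       -2.06580302e-05, -1.06662557e-05]), 'eef_pos': array([137.81157996, 506.35342819, 230.86486298]), 'ee_rot': array([ 2.49588109e+00,  1.90721670e+00, -1.33326283e-03]), 'force': array([-0.24684296, -0.34297426, -0.21225234]), 'torque': array([ 0.00863564, -0.0241945 , -0.03263077]), 'opening': 85.24140742899982}
```

View pics/scene0.png

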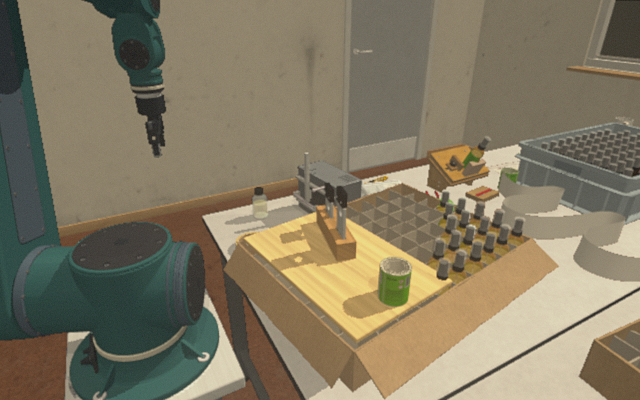

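View pics/top0.png

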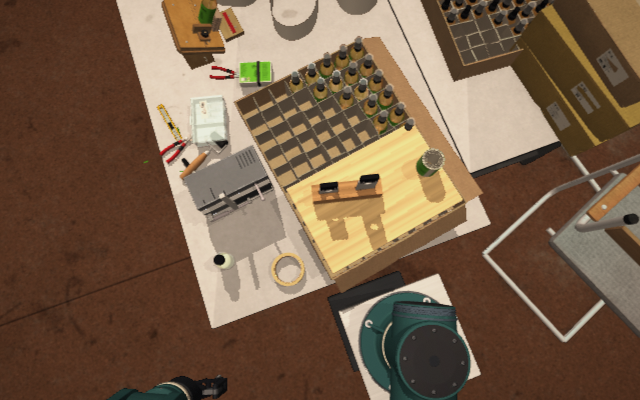

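The scene view shows the light box at about (330,182), with its grip bar at (307,180), and the rack with two gauges at (337,230). The top view shows the box at (233,183), and the rack at (347,192) with heads at (328,187) and (369,181). Next I'll enlarge both.

```bash
python3 - <<'E'
import cv2, numpy as np
s=cv2.imread("pics/scene0.png");t=cv2.imread("pics/top0.png")
a=cv2.resize(s[145:265,290:370],None,fx=5,fy=5,interpolation=cv2.INTER_CUBIC) #400x600
b=cv2.resize(t[130:250,180:300],None,fx=3.3,fy=3.3,interpolation=cv2.INTER_CUBIC)
c=cv2.resize(t[160:220,300:400],None,fx=4,fy=4,interpolation=cv2.INTER_CUBIC)
o=np.zeros((640-40,800,3),np.uint8)
o[:,:400]=a[:600]; o[:360,400:]=cv2.resize(t[140:230,180:280],None,fx=4,fy=4,interpolation=cv2.INTER_CUBIC); o[360:600,400:]=c
cv2.imwrite("pics/crop0.png",o)
E
```

```text
(no output)
```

View pics/crop0.png

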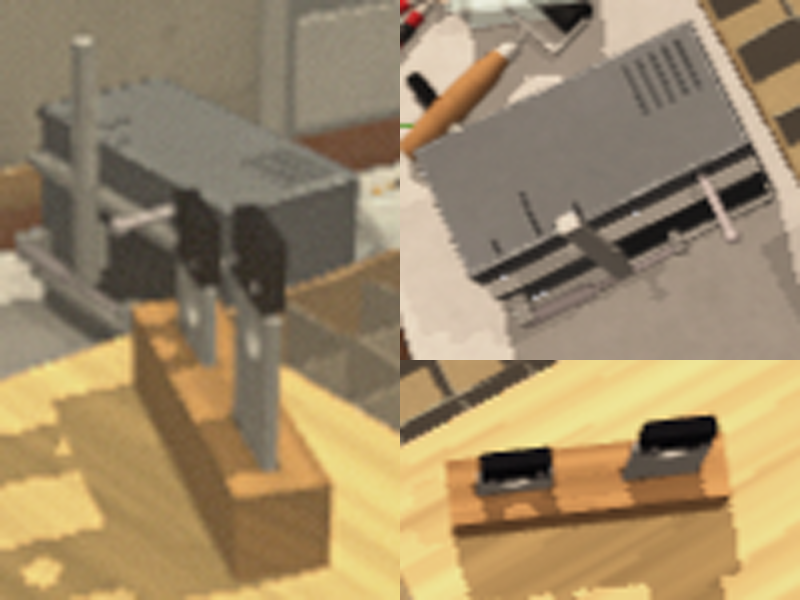

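The longer gauge is the one nearer the scene camera: right-hand in the top view (head about (369,181)), and (339,206) in the scene view. In the scene view the bar's top is at (306.8,153) and the peg is at about (318,189). In the top view the bar's top is at (221.8,195) and the peg ball at (263,199).

```bash
cat > h.py <<'E'
from station import manip, cams
import numpy as np, cv2
C={n:cams.calibration(n) for n in("scene","top")}
def ray(n,p):
    c=C[n];f=200/np.tan(np.radians(c["vfov"]/2));M=np.array(c["cam_to_world"])
    d=M[:3,:3]@np.array([(p[0]-c["cx"])/f,-(p[1]-c["cy"])/f,-1]);return M[:3,3],d/np.linalg.norm(d)
def onz(n,p,z):
    o,d=ray(n,p);return o+d*(z-o[2])/d[2]
def tri(ps,pt):
    a,u=ray("scene",ps);b,v=ray("top",pt)
    s=np.linalg.lstsq(np.c_[u,-v],b-a,rcond=None)[0];P=a+u*s[0];Q=b+v*s[1]
    return (P+Q)/2,np.linalg.norm(P-Q)
def proj(n,P):
    c=C[n];f=200/np.tan(np.radians(c["vfov"]/2));M=np.array(c["cam_to_world"])
    q=M[:3,:3].T@(np.array(P)-M[:3,3]);return np.array([c["cx"]-f*q[0]/q[2],c["cy"]+f*q[1]/q[2]])
E
python3 - <<'E'
from h import *
np.set_printoptions(precision=1,suppress=True)
S=lambda x,y:(290+(x-2)/5,145+(y-2)/5); T=lambda x,y:(180+(x-401.5)/4,140+(y-1.5)/4); R=lambda x,y:(300+(x-401.5)/4,160+(y-361.5)/4)
print("bar",tri(S(84,40),T(567,218)))
print("lid BL",tri(S(165,82),T(415,150)),"BR",tri(S(355,180),T(690,22)),"FL",tri(S(40,108),T(475,278)))
for n,p in dict(BL=(415,150),BR=(690,22),FL=(475,278),FR=(752,145)).items(): print(n,onz("top",T(*p),150))
print("ball",onz("top",T(732,238),140))
print("rack corners top",[onz("top",R(*p),159) for p in((447,462),(728,435),(728,497),(453,530))])
print("rack tri",tri(S(235,487),R(728,497)),tri(S(328,485),R(728,435)),tri(S(135,308),R(453,530)))
# heads
im=cv2.imread("pics/top0.png")
m=((im.max(2)<50)*255).astype(np.uint8); m[:160]=0;m[220:]=0;m[:,:300]=0;m[:,400:]=0
for c in cv2.findContours(m,0,1)[0]:
    if cv2.contourArea(c)>15: r=cv2.minAreaRect(c);print("head",r,onz("top",r[0],269),onz("top",r[0],234))
print("long head top corners scene-only z269",onz("scene",S(236,207),269),onz("scene",S(285,243),269),"short z234",onz("scene",S(178,190),234),onz("scene",S(218,225),234))
print(R(640,427),R(717,418))
E
```

```text
bar (array([533.7, 339.2, 223.8]), np.float64(4.486202873000722))
lid BL (array([641.1, 437.1, 144.3]), np.float64(1.5147612282648544)) BR (array([662.2, 230.7, 146.2]), np.float64(4.249820507661454)) FL (array([539.3, 422. , 149.5]), np.float64(1.2300141981948238))
BL [639.7 435.4 150. ]
BR [662.7 229.7 150. ]
FL [539.7 421.7 150. ]
FR [563.5 217.1 150. ]
ball [508.8 251.2 140. ]
rack corners top [array([495.5, 113.8, 159. ]), array([447.7, -71.5, 159. ]), array([407.8, -55.4, 159. ]), array([450. , 125.9, 159. ])]
rack tri (array([407.7, -55. , 161.4]), np.float64(0.7112767321673336)) (array([446.9, -71. , 159.9]), np.float64(1.3088294660082864)) (array([451.7, 125.3, 157. ]), np.float64(2.7971995262762204))
head ((328.7134094238281, 185.92074584960938), (7.067618370056152, 16.896024703979492), 83.6598129272461) [452.8  81.8 269. ] [460.6  78.2 234. ]
head ((368.95123291015625, 178.06097412109375), (6.957187175750732, 18.662927627563477), 83.6598129272461) [437.7 -16.4 269. ] [444.9 -23.7 234. ]
long head top corners scene-only z269 [437.1  -2.8 269. ] [436.7 -44.7 269. ] short z234 [461.8  94.9 234. ] [458.7  49.9 234. ]
(359.625, 176.375) (378.875, 174.125)
```

```bash
cat >> h.py <<'E'
from scipy.spatial.transform import Rotation as Ro
def tooldown(h):  # heading of tool x, degrees
    a=np.radians(h);x=np.array([np.cos(a),np.sin(a),0]);z=np.array([0,0,-1.]);return Ro.from_matrix(np.c_[x,np.cross(z,x),z])
def plan(pos,rot,tgt,h,n,hand):
    """rows from pose to pose in n equal steps, in tool axes; returns the pose reached"""
    p=np.array(pos,float);w=(rot.inv()*tooldown(h)).as_rotvec()/n;D=(np.array(tgt)-p)/n
    for i in range(n):
        d=rot.inv().apply(D)/10;print([round(v,2) for v in d]+[round(v,1) for v in np.degrees(w)]+[hand]);rot=rot*Ro.from_rotvec(w)
    return np.array(tgt),rot
def here():
    s=manip.read_state();R=Ro.from_rotvec(s["ee_rot"]);x=R.as_matrix()[:,0]
    print("t",round(s["time"],2),"pos",s["eef_pos"].round(1),"head",round(np.degrees(np.arctan2(x[1],x[0])),2),"F",s["force"].round(1),"op",round(s["opening"],1));return s["eef_pos"],R
E
python3 - <<'E'
from h import *
p,r=here()
p,r=plan(p,r,(150,480,340),54.8,2,100);p,r=plan(p,r,(438,-20,340),-14,11,100)
E
```

```text
t 0.1 pos [137.8 506.4 230.9] head 74.77 F [-0.2 -0.3 -0.2] op 85.2
[np.float64(-1.12), np.float64(0.93), np.float64(-5.46), np.float64(-0.0), np.float64(0.0), np.float64(10.0), 100]
[np.float64(-0.94), np.float64(1.11), np.float64(-5.46), np.float64(-0.0), np.float64(0.0), np.float64(10.0), 100]
[np.float64(-2.21), np.float64(4.76), np.float64(-0.0), np.float64(-0.0), np.float64(0.0), np.float64(6.3), 100]
[np.float64(-1.67), np.float64(4.97), np.float64(-0.0), np.float64(-0.0), np.float64(0.0), np.float64(6.3), 100]
[np.float64(-1.12), np.float64(5.12), np.float64(-0.0), np.float64(-0.0), np.float64(0.0), np.float64(6.3), 100]
[np.float64(-0.56), np.float64(5.22), np.float64(-0.0), np.float64(-0.0), np.float64(0.0), np.float64(6.3), 100]
[np.float64(0.01), np.float64(5.25), np.float64(-0.0), np.float64(-0.0), np.float64(0.0), np.float64(6.3), 100]
[np.float64(0.59), np.float64(5.21), np.float64(-0.0), np.float64(-0.0), np.float64(0.0), np.float64(6.3), 100]
[np.float64(1.15), np.float64(5.12), np.float64(-0.0), np.float64(-0.0), np.float64(0.0), np.float64(6.3), 100]
[np.float64(1.7), np.float64(4.96), np.float64(-0.0), np.float64(-0.0), np.float64(0.0), np.float64(6.3), 100]
[np.float64(2.23), np.float64(4.75), np.float64(-0.0), np.float64(-0.0), np.float64(0.0), np.float64(6.3), 100]
[np.float64(2.74), np.float64(4.48), np.float64(-0.0), np.float64(-0.0), np.float64(0.0), np.float64(6.3), 100]
[np.float64(3.21), np.float64(4.15), np.float64(-0.0), np.float64(-0.0), np.float64(0.0), np.float64(6.3), 100]
```

Request:
arm_command(steps=[[[-1.1,0.9,-5.5,0,0,10,100],[-0.9,1.1,-5.5,0,0,10,100],[-2.2,4.8,0,0,0,6.3,100],[-1.7,5.0,0,0,0,6.3,100],[-1.1,5.1,0,0,0,6.3,100]]])

```text
time: 0.72
eef_pos: [229.0, 342.6, 341.1]
ee_rot: [2.99, 0.963, -0.0]
force: [1.3, 0.5, 0.1]
opening: 85.5
```

Request:
arm_command(steps=[[[-0.6,5.2,0,0,0,6.3,100],[0,5.2,0,0,0,6.3,100],[0.6,5.2,0,0,0,6.3,100],[1.1,5.1,0,0,0,6.3,100],[1.7,5.0,0,0,0,6.3,100]]])

```text
time: 1.35
eef_pos: [357.7, 114.6, 341.2]
ee_rot: [-3.139, -0.114, -0.0]
force: [1.2, 0.9, -0.2]
opening: 85.2
```

Request:
arm_command(steps=[[[2.2,4.8,0,0,0,6.3,100],[2.7,4.5,0,0,0,6.3,100],[3.2,4.2,0,0,0,6.3,100],[0,0,0,0,0,0,100],[0,0,0,0,0,0,100]]])

```text
time: 1.98
eef_pos: [433.7, -21.8, 341.1]
ee_rot: [-3.116, 0.397, 0.001]
force: [0.6, -0.2, 0.0]
opening: 86.0
```

```bash
python3 - <<'E'
from h import *
p,r=here()
s=cams.snapshot("scene")[:,:,::-1];t=cams.snapshot("top")[:,:,::-1]
o=np.hstack([cv2.resize(s[140:270,290:390],(400,520),interpolation=2),cv2.resize(t[130:230,300:377+0],(400,520),interpolation=2)])
cv2.imwrite("pics/g1.png",o)
plan(p,r,(438,-20,242),-14,3,100)
E
```

```text
t 1.98 pos [433.7 -21.8 341.1] head -14.51 F [ 0.6 -0.2  0. ] op 86.0
[np.float64(0.13), np.float64(-0.09), np.float64(3.3), np.float64(-0.0), np.float64(0.0), np.float64(-0.2), 100]
[np.float64(0.13), np.float64(-0.09), np.float64(3.3), np.float64(-0.0), np.float64(0.0), np.float64(-0.2), 100]
[np.float64(0.13), np.float64(-0.09), np.float64(3.3), np.float64(-0.0), np.float64(0.0), np.float64(-0.2), 100]
```

View pics/g1.png

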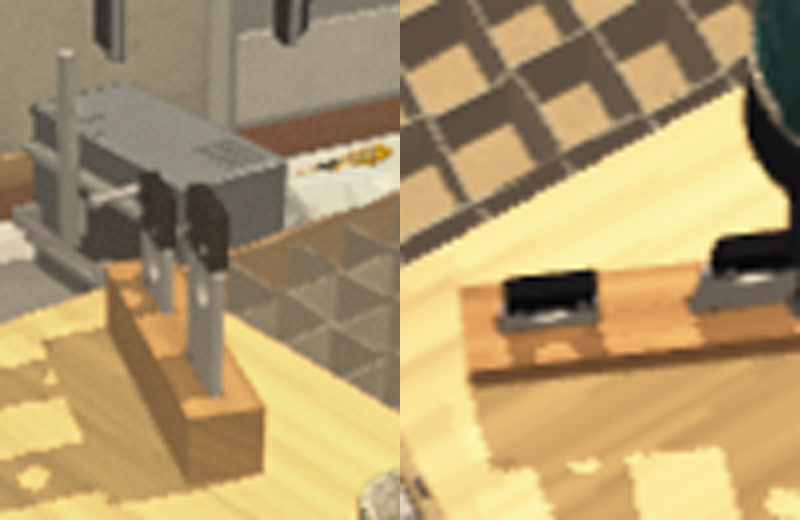

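The open fingertips (about (317,152) and (362,149) in the scene view) straddle the long gauge's head. I'll go down and close.

Request:
arm_command(steps=[[[0.1,-0.1,3.3,0,0,-0.2,100],[0.1,-0.1,3.3,0,0,-0.2,100],[0.2,-0.1,3.2,0,0,-0.1,100],[0,0,0,0,0,0,100],[0,0,0,0,0,0,0]]])

```text
time: 2.7
eef_pos: [438.8, -19.7, 244.6]
ee_rot: [3.118, -0.382, 0.002]
force: [0.7, 0.3, 0.3]
opening: 69.4
```

Request:
arm_command(steps=[[[0,0,0,0,0,0,0],[0,0,0,0,0,0,0],[0,0,0,0,0,0,0],[0,0,0,0,0,0,0]]])

```text
time: 3.2
eef_pos: [439.1, -20.2, 243.8]
ee_rot: [3.118, -0.384, 0.002]
force: [0.6, -0.2, 6.1]
opening: 12.0
```

```bash
python3 - <<'E'
from h import *
p,r=here(); print(manip.read_state()["torque"].round(2))
E
```

```text
t 3.2 pos [439.1 -20.2 243.8] head -14.03 F [ 0.6 -0.2  6.1] op 12.0
[-0.06 -0.21 -0.05]
```

Request:
arm_command(steps=[[[0,0,-1.0,0,0,0,0],[0,0,-2.0,0,0,0,0],[0,0,-4.0,0,0,0,0],[0,0,-5.0,0,0,0,0],[0,0,0,0,0,0,0]]])

```text
time: 3.82
eef_pos: [439.4, -20.3, 366.4]
ee_rot: [3.118, -0.384, 0.007]
force: [-0.2, 0.1, -1.5]
opening: 11.7
```

```bash
python3 - <<'E'
from h import *
p,r=here()
for q in((286,183),(300,222),(335,285),(235,103)): print(q,onz("top",q,114).round(0))
plan(p,r,(470,245,350),6.7,6,0)
E
```

```text
t 3.83 pos [439.4 -20.3 366.4] head -14.03 F [-0.2  0.1 -1.5] op 11.7
(286, 183) [537. 176. 114.]
(300, 222) [418. 176. 114.]
(335, 285) [226. 145. 114.]
(235, 103) [820. 239. 114.]
[np.float64(-0.58), np.float64(-4.41), np.float64(0.27), np.float64(0.0), np.float64(-0.0), np.float64(-3.5), 0]
[np.float64(-0.31), np.float64(-4.44), np.float64(0.27), np.float64(0.0), np.float64(-0.0), np.float64(-3.5), 0]
[np.float64(-0.04), np.float64(-4.45), np.float64(0.27), np.float64(0.0), np.float64(-0.0), np.float64(-3.5), 0]
[np.float64(0.23), np.float64(-4.45), np.float64(0.27), np.float64(0.0), np.float64(-0.0), np.float64(-3.5), 0]
[np.float64(0.49), np.float64(-4.42), np.float64(0.27), np.float64(0.0), np.float64(-0.0), np.float64(-3.5), 0]
[np.float64(0.76), np.float64(-4.39), np.float64(0.27), np.float64(0.0), np.float64(-0.0), np.float64(-3.5), 0]
```

Request:
arm_command(steps=[[[-0.6,-2.0,-2.0,0,0,-3.5,0],[-0.4,-4.4,-1.0,0,0,-3.5,0],[-0.1,-4.8,0,0,0,-3.5,0],[0.2,-4.8,0,0,0,-3.5,0],[0.4,-4.6,0,0,0,-3.5,0]]])

```text
time: 4.45
eef_pos: [455.2, 187.8, 392.7]
ee_rot: [3.14, 0.098, -0.002]
force: [1.0, -1.0, -1.8]
opening: 11.5
```

Request:
arm_command(steps=[[[0.7,-4.3,0,0,0,-3.2,0],[0.5,-1.7,2.0,0,0,0,0],[0,0,4.0,0,0,0,0],[0,0,0,0,0,0,0],[0,0,0,0,0,0,0]]])

```text
time: 5.08
eef_pos: [463.1, 247.0, 334.6]
ee_rot: [-3.136, -0.182, -0.001]
force: [0.1, -0.7, -0.4]
opening: 12.1
```

```bash
python3 - <<'E'
from h import *
p,r=here()
s=cams.snapshot("scene")[:,:,::-1];t=cams.snapshot("top")[:,:,::-1]
o=np.hstack([cv2.resize(s[100:230,270:370],(400,520),interpolation=2),cv2.resize(t[120:250,180:280],(400,520),interpolation=2)])
cv2.imwrite("pics/g2.png",o)
E
```

```text
t 5.08 pos [463.1 247.  334.6] head 6.65 F [ 0.1 -0.7 -0.4] op 12.1
```

View pics/g2.png

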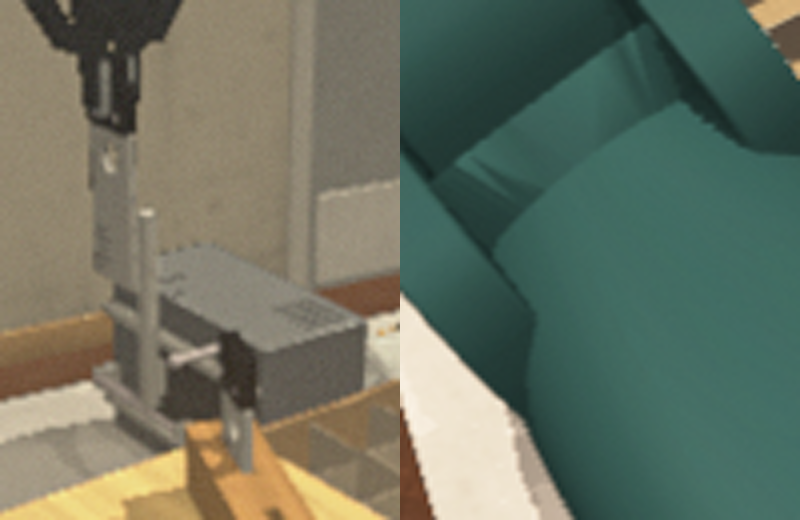

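The scene view shows the hole at about (297.4,139), the gauge hanging straight from the fingers, and the peg running from (312.5,189) to (325,187). The top view is hidden by the arm. Next I'll measure the hole offset and refine the peg.

```bash
python3 - <<'E'
from h import *
np.set_printoptions(precision=1,suppress=True)
p,r=here()
s=cams.snapshot("scene"); g=s.astype(int)
# hole: bright/warm against grey plate: patch around
sub=s[130:150,290:306]; hsv=cv2.cvtColor(sub,cv2.COLOR_RGB2HSV)
for y in range(131,148): print(y,[int(v) for v in g[y,290:305].sum(1)//3],[int(v) for v in (g[y,290:305,0]-g[y,290:305,2])])
s0=cv2.imread("pics/scene0.png").astype(int)
print("peg area cols 310..326")
for y in range(183,196): print(y,[int(v) for v in s0[y,309:328].sum(1)//3])
b=Ro.from_euler('z',6.7,degrees=True).as_matrix();c=np.array([601.4,326,0])
for x in(-50,-60,-77,-102): print(x,(c+b@[x,-65,140]),proj("scene",c+b@[x,-65,140]),proj("top",c+b@[x,-65,140]))
t0=cv2.imread("pics/top0.png").astype(int)
print("top peg")
for y in range(182,204): print(y,[int(v) for v in t0[y,250:270].sum(1)//3])
E
```

```text
t 5.17 pos [463.6 247.1 334.9] head 6.65 F [-0.2  0.9 -0.4] op 12.0
131 [130, 130, 117, 97, 84, 66, 54, 40, 44, 42, 41, 40, 37, 48, 116] [33, 37, 24, 19, 18, 17, 10, 7, 8, 6, 8, 7, 9, 10, 29]
132 [131, 131, 118, 106, 108, 101, 87, 71, 54, 44, 40, 44, 49, 53, 112] [38, 36, 24, 19, 18, 18, 16, 14, 11, 7, 7, 8, 11, 13, 32]
133 [130, 129, 116, 106, 107, 106, 109, 101, 89, 74, 69, 93, 121, 96, 115] [34, 34, 26, 20, 20, 20, 16, 19, 13, 14, 13, 18, 24, 20, 33]
134 [130, 128, 112, 104, 105, 104, 105, 103, 105, 109, 101, 123, 161, 129, 121] [35, 35, 23, 18, 19, 20, 17, 19, 18, 20, 19, 24, 31, 22, 32]
135 [129, 131, 101, 102, 106, 102, 100, 103, 106, 107, 108, 113, 130, 114, 122] [35, 36, 22, 17, 17, 19, 20, 23, 22, 18, 19, 19, 22, 21, 30]
136 [129, 130, 102, 98, 105, 105, 102, 120, 119, 110, 108, 110, 122, 120, 125] [36, 36, 24, 20, 18, 18, 22, 30, 30, 22, 23, 22, 22, 22, 32]
137 [131, 132, 104, 98, 106, 107, 114, 128, 132, 115, 105, 107, 124, 130, 130] [37, 36, 23, 18, 20, 20, 21, 30, 36, 27, 21, 16, 24, 24, 33]
138 [133, 130, 103, 100, 109, 113, 129, 129, 131, 113, 107, 109, 125, 129, 128] 
[... 4177 characters left out ...]
8, 120, 103, 120, 129, 129, 174, 189, 165, 145, 143, 143, 140, 142, 143]
198 [87, 124, 141, 154, 133, 103, 118, 128, 138, 145, 130, 171, 202, 185, 141, 132, 144, 143, 143, 144]
199 [131, 139, 131, 101, 121, 133, 132, 139, 145, 145, 137, 152, 173, 156, 123, 130, 142, 142, 143, 143]
200 [106, 94, 115, 129, 141, 148, 147, 146, 145, 145, 146, 134, 122, 115, 118, 134, 144, 144, 144, 146]
201 [129, 113, 119, 141, 147, 147, 146, 146, 145, 144, 146, 147, 139, 140, 143, 143, 144, 145, 146, 145]
202 [113, 101, 131, 146, 147, 146, 145, 144, 145, 145, 148, 147, 146, 147, 145, 143, 144, 146, 146, 145]
203 [105, 116, 132, 144, 145, 147, 145, 144, 143, 146, 148, 148, 146, 147, 147, 146, 146, 147, 146, 144]
```

```bash
python3 - <<'E'
from h import *
np.set_printoptions(precision=1,suppress=True)
p,r=here();n=r.as_matrix()[:,0];l=np.array([-n[1],n[0],0])
for px in((297,139.3),(296.6,139.6)):
    o,d=ray("scene",px);q=p-3*n;H=o+d*(n@(q-o))/(n@d);print("hole",H+3*n,"rel left",l@(H-p),"z",H[2]-p[2])
print("FK hole px at 0 lateral, -29.8:",proj("scene",p-3*n-[0,0,29.8]))
for a in((313.8,189.4),(314.2,189.4)):
    for b in((262,198.2),(262.2,198.5)): print("ball",tri(a,b))
# plate edges for lateral centre at row 141
for px in((291.9,141),(301.8,141),(294,160),(303,160)):
    o,d=ray("scene",px);q=p-3*n;H=o+d*(n@(q-o))/(n@d);print("edge left",l@(H-p),H[2])
E
```

```text
t 5.22 pos [463.6 247.1 334.7] head 6.64 F [ 0.4 -0.5 -1.8] op 11.9
hole [463.3 250.4 301.4] rel left 3.307107420074689 z -33.289577216694454
hole [463.  252.5 300. ] rel left 5.431118487141732 z -34.68364162271655
FK hole px at 0 lateral, -29.8: [297.6 138.4]
ball (array([511.1, 252.1, 140.8]), np.float64(1.0998048489327226))
ball (array([510.5, 251.7, 141. ]), np.float64(0.29454394410365264))
ball (array([511.7, 251.9, 140.6]), np.float64(0.04045819231131433))
ball (array([511.1, 251.5, 140.8]), np.float64(0.8453024324891419))
edge left 30.61582631789345 289.4118990074012
edge left -20.835548191227183 303.02319978164996
edge left 23.009121589178108 236.04700898506695
edge left -24.407101546770875 250.64119274312117
```

Request:
arm_command(steps=[[[0.8,0.1,5,0,0,0,0],[0.8,0.1,5,0,0,0,0],[0.7,0,5,0,0,0,0],[0,0,1.5,0,0,0,0],[0,0,0,0,0,0,0]]])

```text
time: 5.85
eef_pos: [486.2, 247.6, 168.2]
ee_rot: [3.136, 0.182, -0.001]
force: [-0.3, 0.1, -1.4]
opening: 11.8
```

```bash
python3 - <<'E'
from h import *
p,r=here()
s=cams.snapshot("scene")[:,:,::-1];t=cams.snapshot("top")[:,:,::-1]
o=np.hstack([cv2.resize(s[150:215,295:345],(461,600),interpolation=2),cv2.resize(t[160:220,230:285],(330,600),interpolation=2)])
cv2.imwrite("pics/g3.png",o);cv2.imwrite("pics/s3.png",s)
n=r.as_matrix()[:,0]
print("hole FK px",proj("scene",p-3*n-[0,0,31.5]),"ball px",proj("scene",(511,251.8,140.8)))
E
```

```text
t 5.85 pos [486.2 247.6 168.2] head 6.65 F [-0.3  0.1 -1.4] op 11.8
hole FK px [306.19187577 193.20060563] ball px [313.99166102 189.40959957]
```

View pics/g3.png

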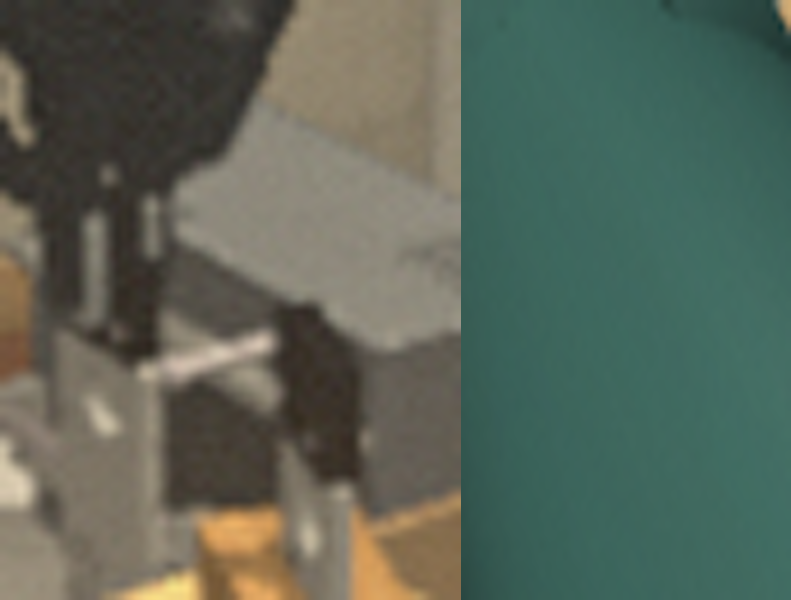

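The scene view shows the hole at about (305.7,194.2) just in front of the ball (about (314,189.4)), with the plate upright. The top view is still hidden by the arm. I'll get pixel detail.

```bash
python3 - <<'E'
from h import *
np.set_printoptions(precision=1,suppress=True)
p,r=here();n=r.as_matrix()[:,0];l=np.array([-n[1],n[0],0])
g=cv2.imread("pics/s3.png").astype(int)
for y in range(185,203): print(y,[int(v) for v in g[y,299:318].sum(1)//3])
B=np.array([511,251.8,140.8]);T=B-n*(n@(B-p))
print("axis at gauge plane",T,"px",proj("scene",T-3*n))
# outline of a 21 mm hole centred at FK guess
for dl,dz in((0,-31.5),(0,-33.5),(3,-33.5)):
    c=p-3*n+l*dl+[0,0,dz];print(dl,dz,[proj("scene",c+10.5*(np.cos(a)*l+np.sin(a)*np.array([0,0,1.]))) for a in np.arange(4)*np.pi/2])
E
```

```text
t 5.95 pos [486.8 247.9 169.6] head 6.66 F [ 0.6 -0.1 -0.9] op 11.9
185 [81, 76, 82, 76, 74, 84, 72, 64, 82, 67, 51, 43, 48, 94, 124, 126, 113, 100, 89]
186 [76, 80, 103, 107, 83, 64, 47, 49, 84, 72, 54, 47, 53, 90, 119, 131, 131, 129, 122]
187 [79, 79, 102, 112, 112, 92, 72, 60, 58, 47, 41, 42, 41, 80, 108, 122, 131, 141, 154]
188 [77, 78, 100, 113, 112, 111, 105, 91, 71, 53, 46, 53, 64, 103, 142, 150, 160, 170, 177]
189 [74, 77, 99, 112, 110, 108, 110, 108, 98, 74, 73, 120, 131, 146, 175, 187, 188, 182, 168]
190 [86, 80, 101, 111, 111, 106, 106, 113, 111, 106, 107, 159, 165, 143, 149, 165, 150, 122, 111]
191 [110, 88, 100, 111, 111, 113, 115, 114, 114, 110, 112, 129, 136, 116, 112, 117, 91, 68, 76]
192 [113, 87, 101, 113, 114, 123, 126, 119, 111, 110, 112, 119, 127, 95, 79, 73, 62, 55, 58]
193 [110, 89, 98, 108, 115, 141, 152, 129, 112, 111, 114, 123, 129, 100, 65, 60, 58, 62, 60]
194 [112, 90, 92, 105, 110, 133, 170, 154, 121, 110, 115, 122, 136, 104, 65, 63, 61, 58, 63]
195 [112, 91, 96, 107, 111, 121, 168, 181, 151, 118, 114, 124, 134, 105, 68, 60, 60, 62, 65]
196 [123, 107, 103
[... 305 characters left out ...]
 112, 114, 112, 113, 123, 131, 102, 67, 59, 65, 67, 63]
200 [112, 115, 110, 115, 114, 114, 112, 114, 111, 113, 116, 124, 136, 106, 70, 62, 61, 61, 63]
201 [107, 108, 116, 111, 113, 113, 114, 114, 111, 112, 115, 126, 136, 104, 71, 57, 63, 64, 66]
202 [108, 103, 108, 116, 113, 116, 113, 113, 114, 114, 115, 124, 136, 108, 67, 57, 60, 65, 60]
axis at gauge plane [486.8 249.  140.8] px [306.1 191.7]
0 -31.5 [array([304.4, 191.4]), array([306.3, 189.4]), array([308.3, 194. ]), array([306.4, 195.9])]
0 -33.5 [array([304.4, 192. ]), array([306.3, 190. ]), array([308.3, 194.6]), array([306.4, 196.6])]
3 -33.5 [array([303.8, 191.7]), array([305.7, 189.7]), array([307.8, 194.2]), array([305.9, 196.2])]
```

Request:
arm_command(steps=[[[0,0,-0.3,0,0,0,0],[0.8,0,0,0,0,0,0],[0.6,0,0,0,0,0,0],[0.4,0,0,0,0,0,0],[0,0,0,0,0,0,0]]])

```text
time: 6.58
eef_pos: [504.2, 249.9, 171.1]
ee_rot: [3.136, 0.183, -0.0]
force: [0.0, -0.0, -1.1]
opening: 11.7
```

Request:
arm_command(steps=[[[0.4,0,0,0,0,0,0],[0.4,0,0,0,0,0,0],[0,0,0,0,0,0,0]]])

```text
time: 6.95
eef_pos: [512.2, 250.8, 171.2]
ee_rot: [3.136, 0.183, 0.0]
force: [0.9, 0.8, -0.3]
opening: 12.2
```

```bash
python3 - <<'E'
from h import *
p,r=here()
s=cams.snapshot("scene")[:,:,::-1]
cv2.imwrite("pics/g4.png",cv2.resize(s[150:215,295:345],(461,600),interpolation=2))
E
```

```text
t 6.95 pos [512.2 250.8 171.2] head 6.67 F [ 0.9  0.8 -0.3] op 12.2
```

View pics/g4.png

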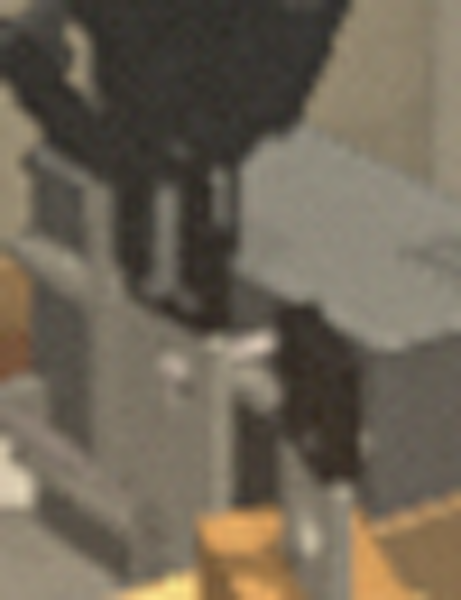

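The ball's bright spot at about (314,189.5) now shows inside the hole, and there's no contact force. I'll go on forward.

Request:
arm_command(steps=[[[0.7,0,0,0,0,0,0],[0.7,0,0,0,0,0,0],[0.7,0,0,0,0,0,0],[0,0,0,0,0,0,0]]])

```text
time: 7.5
eef_pos: [533.3, 253.3, 171.0]
ee_rot: [3.136, 0.182, -0.0]
force: [0.3, 0.3, -0.8]
opening: 11.9
```

Request:
arm_command(steps=[[[0,0,0.2,0,0,0,0],[0,0,0.2,0,0,0,0],[0,0,0,0,0,0,0]]])

```text
time: 7.88
eef_pos: [532.5, 253.2, 167.1]
ee_rot: [3.136, 0.183, -0.001]
force: [0.2, -0.2, -1.6]
opening: 11.8
```

Request:
arm_command(steps=[[[0,0,0.2,0,0,0,0],[0,0,0,0,0,0,0]]])

```text
time: 8.12
eef_pos: [532.7, 253.2, 165.2]
ee_rot: [3.136, 0.183, -0.0]
force: [-0.0, -0.7, -1.6]
opening: 12.2
```

Request:
arm_command(steps=[[[0,0,0.1,0,0,0,0],[0,0,0.1,0,0,0,0],[0,0,0,0,0,0,0]]])

```text
time: 8.5
eef_pos: [532.8, 253.3, 163.3]
ee_rot: [-3.136, -0.183, -0.0]
force: [0.4, -0.2, -0.5]
opening: 11.4
```

Request:
arm_command(steps=[[[0,0,0.1,0,0,0,0],[0,0,0.1,0,0,0,0],[0,0,0,0,0,0,0]]])

```text
time: 8.88
eef_pos: [533.0, 253.3, 162.6]
ee_rot: [-3.136, -0.183, -0.003]
force: [-4.3, -2.4, 16.3]
opening: 11.6
```

Request:
arm_command(steps=[[[0,0,-0.1,0,0,0,0],[0,0,0,0,0,0,45],[0,0,0,0,0,0,45],[0,0,0,0,0,0,45],[0,0,0,0,0,0,45]]])

```text
time: 9.5
eef_pos: [532.7, 253.3, 162.2]
ee_rot: [3.136, 0.183, -0.0]
force: [-0.0, -0.4, 0.2]
opening: 38.3
```

```bash
python3 - <<'E'
from h import *
p,r=here()
s=cams.snapshot("scene")[:,:,::-1]
cv2.imwrite("pics/g5.png",cv2.resize(s[130:215,285:350],(459,600),interpolation=2))
E
```

```text
t 9.5 pos [532.7 253.3 162.2] head 6.67 F [-0.  -0.4  0.2] op 38.3
```

View pics/g5.png

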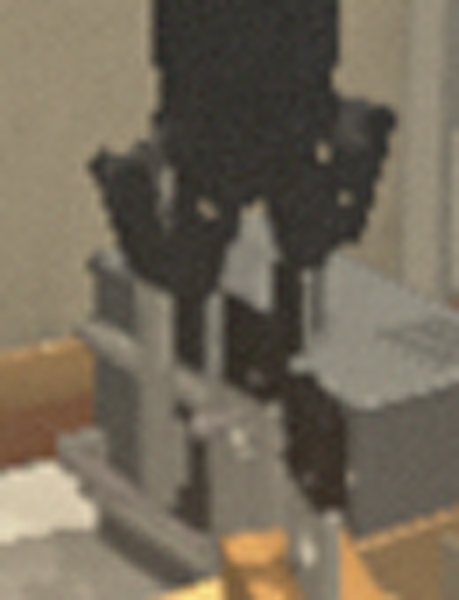

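The gauge hangs on the peg, with the peg's end showing in front of the plate at about (314,189.5). The fingers are open on both sides of the head, clear of it. I'll go straight up.

Request:
arm_command(steps=[[[0,0,-0.5,0,0,0,45],[0,0,-1.5,0,0,0,45],[0,0,-4,0,0,0,45],[0,0,-5,0,0,0,45],[0,0,0,0,0,0,45]]])

```text
time: 10.18
eef_pos: [534.0, 253.7, 276.9]
ee_rot: [-3.135, -0.183, -0.01]
force: [0.8, 0.4, -0.5]
opening: 38.4
```

```bash
python3 - <<'E'
from h import *
p,r=here()
plan(p,r,(531,338,272),96.7,9,45)
E
```

```text
t 10.18 pos [534.  253.7 276.9] head 6.67 F [ 0.8  0.4 -0.5] op 38.4
[np.float64(0.08), np.float64(-0.93), np.float64(0.06), np.float64(0.0), np.float64(-0.0), np.float64(-10.0), 45]
[np.float64(0.24), np.float64(-0.91), np.float64(0.06), np.float64(0.0), np.float64(-0.0), np.float64(-10.0), 45]
[np.float64(0.39), np.float64(-0.85), np.float64(0.06), np.float64(0.0), np.float64(-0.0), np.float64(-10.0), 45]
[np.float64(0.53), np.float64(-0.77), np.float64(0.06), np.float64(0.0), np.float64(-0.0), np.float64(-10.0), 45]
[np.float64(0.66), np.float64(-0.67), np.float64(0.06), np.float64(0.0), np.float64(-0.0), np.float64(-10.0), 45]
[np.float64(0.76), np.float64(-0.54), np.float64(0.06), np.float64(0.0), np.float64(-0.0), np.float64(-10.0), 45]
[np.float64(0.85), np.float64(-0.4), np.float64(0.06), np.float64(0.0), np.float64(-0.0), np.float64(-10.0), 45]
[np.float64(0.9), np.float64(-0.25), np.float64(0.06), np.float64(0.0), np.float64(-0.0), np.float64(-10.0), 45]
[np.float64(0.93), np.float64(-0.09), np.float64(0.05), np.float64(0.0), np.float64(-0.0), np.float64(-10.0), 45]
```

Request:
arm_command(steps=[[[0.1,-0.9,0,0,0,-10,45],[0.2,-0.9,0,0,0,-10,45],[0.4,-0.9,0,0,0,-10,45],[0.5,-0.8,0,0,0,-10,45],[0.7,-0.7,0,0,0,-10,45]]])

```text
time: 10.8
eef_pos: [530.3, 300.9, 272.4]
ee_rot: [-2.761, -1.499, 0.0]
force: [0.7, 0.0, 0.9]
opening: 38.5
```

Request:
arm_command(steps=[[[0.8,-0.5,0,0,0,-10,45],[0.8,-0.4,0,0,0,-10,45],[0.9,-0.2,0,0,0,-10,45],[0.9,-0.1,0,0,0,-10,45],[0,0,0,0,0,0,45]]])

```text
time: 11.42
eef_pos: [529.7, 337.6, 272.2]
ee_rot: [-2.089, -2.346, 0.0]
force: [0.2, -0.8, -0.1]
opening: 38.2
```

```bash
python3 - <<'E'
from h import *
p,r=here()
s=cams.snapshot("scene")[:,:,::-1]
cv2.imwrite("pics/g6.png",cv2.resize(s[110:215,275:350],(429,600),interpolation=2))
plan(p,r,(531,338.5,198),96.7,3,45)
print(proj("scene",p))
E
```

```text
t 11.43 pos [529.7 337.6 272.2] head 96.65 F [ 0.2 -0.8 -0.1] op 38.2
[np.float64(0.03), np.float64(0.05), np.float64(2.47), np.float64(-0.0), np.float64(0.0), np.float64(-0.0), 45]
[np.float64(0.03), np.float64(0.05), np.float64(2.47), np.float64(-0.0), np.float64(0.0), np.float64(-0.0), 45]
[np.float64(0.03), np.float64(0.05), np.float64(2.47), np.float64(-0.0), np.float64(0.0), np.float64(-0.0), 45]
[305.87437944 137.36817888]
```

View pics/g6.png

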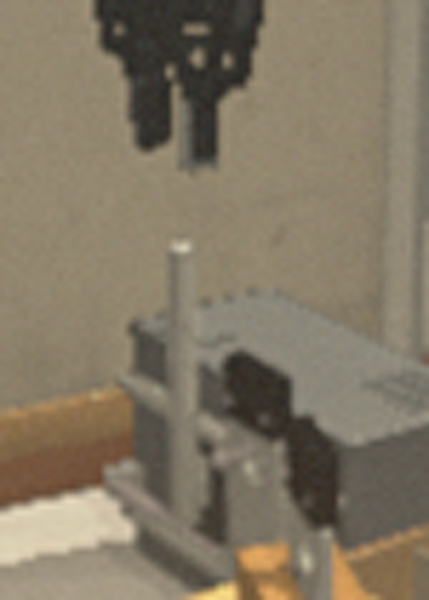

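The gauge hangs freely, with its head at about (320,179). The shutter is still shut, and the bar's top at (306.6,153) lies below the middle of the fingertips. I'll go down and grip.

Request:
arm_command(steps=[[[0,0.1,2.5,0,0,0,45],[0,0,2.5,0,0,0,45],[0.1,0,2.4,0,0,0,45],[0,0,0,0,0,0,45]]])

```text
time: 11.98
eef_pos: [530.0, 337.6, 197.1]
ee_rot: [-2.092, -2.343, 0.004]
force: [-0.3, 0.3, 0.9]
opening: 38.5
```

Request:
arm_command(steps=[[[0,0,0,0,0,0,0],[0,0,0,0,0,0,0],[0,0,0,0,0,0,0],[0,0,0,0,0,0,0]]])

```text
time: 12.48
eef_pos: [531.1, 339.1, 199.7]
ee_rot: [2.089, 2.347, 0.004]
force: [-2.3, 4.8, 6.3]
opening: 12.9
```

Request:
arm_command(steps=[[[0.3,0,0,0,0,0,0],[0.6,0,0,0,0,0,0],[0.6,0,0,0,0,0,0],[0.6,0,0,0,0,0,0],[0,0,0,0,0,0,0]]])

```text
time: 13.1
eef_pos: [528.8, 359.1, 199.7]
ee_rot: [2.088, 2.345, 0.002]
force: [-1.1, -5.3, 7.4]
opening: 12.8
```

Request:
arm_command(steps=[[[0.5,0,0,0,0,0,0],[0.5,0,0,0,0,0,0],[0,0,0,0,0,0,0],[0,0,0,0,0,0,0]]])

```text
time: 13.6
eef_pos: [527.6, 368.5, 199.6]
ee_rot: [2.088, 2.344, 0.001]
force: [-1.3, -5.7, 7.0]
opening: 12.8
```

```bash
python3 - <<'E'
from h import *
p,r=here()
d=p-np.array([531.1,339.1,199.7]);n=r.as_matrix()[:,0];print("slide",n@d,"q",manip.read_state()["q"].round(2))
s=cams.snapshot("scene")[:,:,::-1];t=cams.snapshot("top")[:,:,::-1]
cv2.imwrite("pics/g7.png",np.hstack([cv2.resize(s[130:215,280:345],(459,600),interpolation=2),cv2.resize(t[150:230,180:225],(338,600),interpolation=2)]))
E
```

```text
t 13.6 pos [527.6 368.5 199.6] head 96.61 F [-1.3 -5.7  7. ] op 12.8
slide 29.638320083268717 q [ 0.48  0.48  0.21  1.3  -0.    0.37]
```

View pics/g7.png

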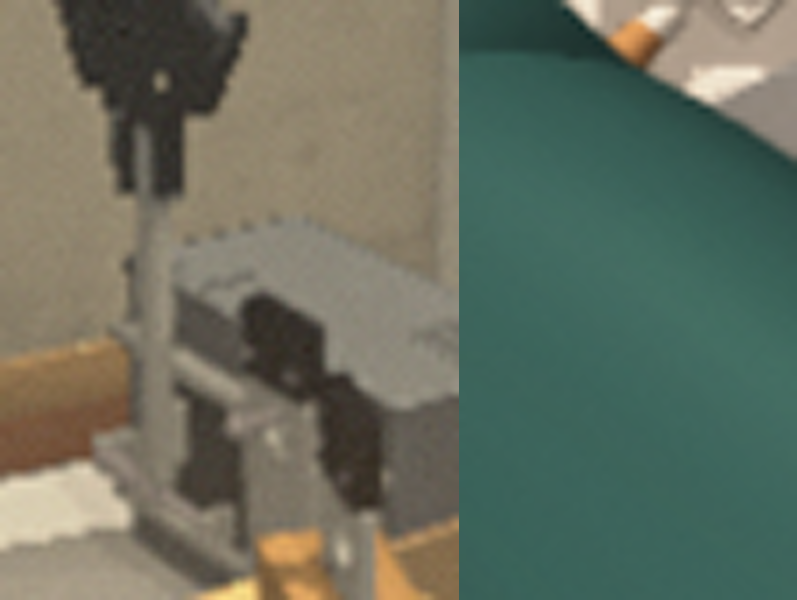

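The view shows the bar moved left, at about (303,187) against (307.5,187) when shut, and still in the fingers. The gauge is still hanging and untouched. I'll hold still, check, then hand in.

Request:
arm_command(steps=[[[0,0,0,0,0,0,0],[0,0,0,0,0,0,0],[0,0,0,0,0,0,0],[0,0,0,0,0,0,0]]])

```text
time: 14.2
eef_pos: [527.6, 368.5, 199.7]
ee_rot: [2.088, 2.344, 0.001]
force: [-1.2, -6.0, 7.6]
opening: 12.8
```

```bash
python3 - <<'E'
from h import *
p,r=here()
d=p-np.array([531.1,339.1,199.7]);s=r.as_matrix()[:,0]@d;print("slide",s)
print(proj("scene",(530.6,337.8,160))-proj("scene",(527.1,367.6,160)))
if 27<s<33: print(manip.hand_in())
E
```

```text
t 14.2 pos [527.6 368.5 199.7] head 96.61 F [-1.2 -6.   7.6] op 12.8
slide 29.59943031390513
[5.20313943 2.96527129]
the job is handed in; nothing more can be done
None
```

The longer gauge hangs by its hole on the peg, let go of while the shutter was still shut. The gripper is holding the shutter at half open. I handed the job in at about 14 s of the 51 s allowed; no verdict was reported.

**Last checks:**
- **Shutter:** the tool slid the bar 29.6 mm and was still at rest after a further half second. It felt about 6 N of spring pull, which is what half opening should give. The bar moved about 4.5 px in the scene camera, where 5.2 px was expected; I read the 4.5 px off the picture by eye.
- **Gauge:** the scene camera showed it hanging upright with its hole on the peg and nothing touching it, both after release and after the slide. The short gauge looked unmoved. I did not recheck the bottle and the rolls at the end, though the arm touched nothing near them.

**Disagreements and gaps:**
- Before hanging, the camera put the hole about 3.5 mm lower on the gauge than the rack height implied. Contact with the peg, felt at a tool height of about 163 mm, showed the rack figure was right.
- The arm hid the top camera while hanging the gauge and sliding the shutter. Those steps were checked only by the scene camera, the force reading and the tool position.

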